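Reverse the ratchet and wind it back

TASK

The ratchet wrench on the clamp bolt is still set to loosen. Flip its direction lever fully over to the other side, then swing the wrench handle anticlockwise (seen from above) until it rests at the stop post. It must free-wheel that way: the bolt itself must not turn.

Things in the scene. Friction and masses are not known exactly. Their poses are not given: they have to be found in the camera images.
- fixture: Round dark steel holding plate, 250 mm across and 12 mm thick, fixed to the bench; a cast bearing retainer is clamped on it by an upright bolt. Origin: underside of the plate, on the bolt axis; z up. Two upright steel posts (14 mm thick, tops 104 mm above the bench, 100 mm from the bolt axis) are the stops on either side of the wrench neck.
- wrench_grip (a point): Point in the middle of the wrench's round grip, on its centreline, 91 mm above the bench and 170 mm from the bolt axis. Its x axis points outward along the handle, away from the bolt; z up. The grip is a level steel bar of 22 mm diameter, from 115 to 230 mm from the bolt axis; nothing lies close to it. The wrench head (80 mm across, top 105.5 mm above the bench) surrounds the bolt, whose hex with a brass line across its end stands 19 mm above the head.
- wrench (a joint): Swing of the wrench handle about the upright bolt axis, rad, growing anticlockwise seen from above. Stops: -0.15 and 1.05 (neck against a post). It starts between 0 and 0.25 and must finish at the 1.05 stop. Free-wheeling takes about 1 to 2 N at the grip; if the ratchet is set wrongly it drags the bolt along, about 4 N. It stays where it is left.
- lever_tip (a point): Point 5.5 mm below the top edge of the direction lever, near its free end, 35 mm from the lever's upright pivot. The lever is an upright dark steel thumb paddle on top of the wrench head: 9 mm thick, 42 mm from pivot to end, standing 106.5 to 124.5 mm above the bench; its pivot is on the handle's centreline, 42 mm from the bolt axis on the grip side. This point's x axis runs from the pivot towards the lever's free end (roughly towards the grip); z up.
- lever (a joint): Angle of the direction lever relative to the wrench, rad, growing anticlockwise seen from above; 0 is in line with the handle. Stops at +0.45 (loosen: the wrench drives the bolt anticlockwise; it starts near here) and -0.45 (tighten: the wrench drives clockwise and free-wheels anticlockwise). Pushing the paddle near its end takes about 1 to 2 N; it stays where it is left. Pressed hard against its stop (over about 6 N) it would turn the whole wrench.
- bolt (a joint): Turn of the clamp bolt about its upright axis, rad, anticlockwise positive; starts at 0 and must stay there. It is stiff.

How it is judged:
By the outcome, as a careful person would: the job done as asked, in the order asked, and still so for the second after the job is handed in, with the robot touching nothing.
It also fails if it takes over 42 s, if anything falls off the work surface, if the arm or the gripper's body presses on something with over 40 N, if the wrist force passes 120 N, or if a joint passes its speed limit or range.

ROBOT

A 6-joint arm with a two-finger parallel gripper is mounted at the origin on a cart in front of the work surface, level with it; the furniture and walls round the work are solid. World frame = base frame: x ahead of the robot, y to its left, z up, the work surface at z = 0. Lengths are in mm, angles in rad, forces in N, time in s.
With the tool pointing down it reaches from about 400 to 925 mm from the base axis. Payload 12.5 kg.
Tool frame: the origin (TCP) lies on the mounting face of the last link; the fingertips stand 190 mm ahead of it and the grasp point (between the pads) lies 171 mm ahead of it; z points along the fingers, y is the line along which they close (so a half turn about z gives the same grasp; the last joint's range is limited). The gripper opens to 95 mm and grips with 3 to 60 N. Pads are 20 mm wide; open, the fingers measure 119 mm over their backs; the gripper's body (75 mm by 180 mm) begins 59 mm behind the grasp point.
Start: joints at [-1.261, 0.491, 1.559, -0, 1.092, -0.106], TCP at [252.47, -571.738, 404.761] pointing down, gripper open.
Joint ranges: [-3.1, 3.1], [-0.84, 2.19], [0.05, 2.79], [-1.13, 4.28], [0.06, 2.93], [-2.69, 2.69]. Speed limits (rad/s): [2.22, 2.22, 2.79, 3.14, 3.14, 3.14].

INTERFACE

Orientations are given as [roll, pitch, yaw] about the fixed x, y, z axes, in that order (R = Rz(yaw) Ry(pitch) Rx(roll)).
In Python, from cell import env gives the robot as it stands.
- The arm moves only by the tool carry_out, never from a script. Its argument "series" is a list of rows, each a list of 5 numbers: the shift along the tool's x, y, z in m, then the turn about the tool's z in degrees, then the opening, from 0 (shut) to 1 (fully open). A call has 1 to 20 rows; each row is the pose to reach, as a shift and turn from the pose commanded when the call began, along the tool's axes at that moment; what a row does not reach only later rows make up. A row lasts 1/8 s, in which the tool goes at most 62.5 mm and 10.7 degrees, less where a joint would pass 70% of its speed; a pose out of reach is approached as far as the arm can. A call with a gripper value outside its range is refused whole. The fingers move at their own pace and stop on an object; the grip force is fixed at half the most. Time passes only in rows, so rows that repeat a pose let the fingers close. It gives the time, the measured TCP pose, the force, the opening and the grip force at its end, in the units of the state.
- env.state(): the state, without advancing time (a new reading comes with each control period).
- env.read_camera(name): name is "side" or "top"; returns (picture, depth): 400x640x3 uint8, red, green, blue; 400x640 float32, mm along the optical axis (not along the pixel's ray), 0 where there is no reading.
- env.get_calibration(name): a dict with "intrinsics" (3x3 intrinsics, pixels), "cam_to_world" (4x4, takes a point from camera to world coordinates). Camera axes: x right, y up, looking along -z (the intrinsics and any distortion apply to the point x, -y, -z); pixel columns grow to the right and rows downward; lengths in mm; the calibration is good to about 2 mm. A picture is of the moment at which its call begins. get_calibration takes no time and is no camera call.
- env.job_done(): hands the job in; it is judged then, once.
The state is a dict: "t": time; "joints": joint angles; "qvel": joint speeds; "tau": joint torques, N m; "eef_pos": TCP position; "tcp_rot": TCP orientation; "ft_force": force on the tool from outside, world axes, zero at the start; "moment": the same for the moment, N m; "opening": opening from 0.0 (shut) to 1.0 (fully open); "grip_force": force on a finger pad.
Only numpy, scipy, OpenCV 4.12 (cv2) and the standard library are available. Lean on these libraries where they do the work, as an engineer would, in place of code of your own. Each camera call takes 0.05 s, during which the arm holds its last target. There are 200 camera calls.

## Working session

There is one attempt and no reset: what is moved stays moved. The work goes in short steps, Python scripts to look and compute and a tool call to move; the robot and the scene stay as the last step left them, time stands still between calls to the robot, and variables do not carry over. Pictures are saved under pics/ and viewed, at most 10 in all, crops included, and the job is handed in when it is done.

Besides the shell and the picture viewer there is one more tool, called after ">>>" as name(argument=value, ...) on one line, values as JSON. carry_out: Moves the arm, as the interface text tells. Its arguments: {"type":"object","properties":{"series":{"type":"array","items":{"type":"array","items":{"type":"number"}}}},"required":["series"]}

```bash
mkdir -p pics; python3 - <<'E'
from cell import env
import cv2,numpy as np
for n in("top","side"):
    p,d=env.read_camera(n); cv2.imwrite(f"pics/{n}0.png",p[:,:,::-1]); np.save(f"{n}0.npy",d)
    c=env.get_calibration(n); print(n,c)
s=env.state();print(s["t"],s["eef_pos"],s["tcp_rot"],s["opening"],s["ft_force"])
E
```

```text
top {'intrinsics': array([[447.66017062,   0.        , 325.17118934],
       [  0.        , 447.66017062, 195.77769794],
       [  0.        ,   0.        ,   1.        ]]), 'cam_to_world': array([[-2.26494529e-02,  9.85495706e-01, -1.68182092e-01,
         4.48386252e+02],
       [-9.99518014e-01, -2.58940845e-02, -1.71241353e-02,
         5.09852491e+01],
       [-2.12306831e-02,  1.67713178e-01,  9.85607198e-01,
         9.52414257e+02],
       [ 0.00000000e+00,  0.00000000e+00,  0.00000000e+00,
         1.00000000e+00]])}
side {'intrinsics': array([[450.96596416,   0.        , 311.05970781],
       [  0.        , 450.96596416, 205.2064865 ],
       [  0.        ,   0.        ,   1.        ]]), 'cam_to_world': array([[ 9.55882758e-01,  1.72250234e-01, -2.37945394e-01,
         3.99621332e+02],
       [-2.93353774e-01,  6.01740355e-01, -7.42867490e-01,
        -5.56979559e+02],
       [ 1.52222470e-02,  7.79896405e-01,  6.25723486e-01,
         6.33013251e+02],
       [ 0.00000000e+00,  0.00000000e+00,  0.00000000e+00,
         1.00000000e+00]])}
0.1 [ 252.47013037 -571.70610746  404.22349025] [-3.14058493e+00 -1.18752536e-04  4.15819006e-01] 1.000767476787032 [-0.15769641 -0.29099496 -0.36740722]
```

View pics/top0.png

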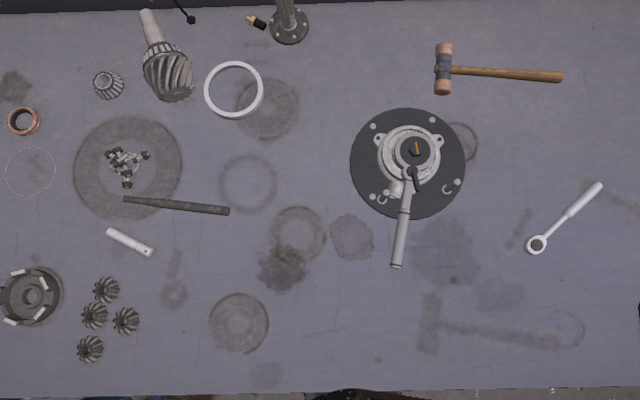

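View pics/side0.png

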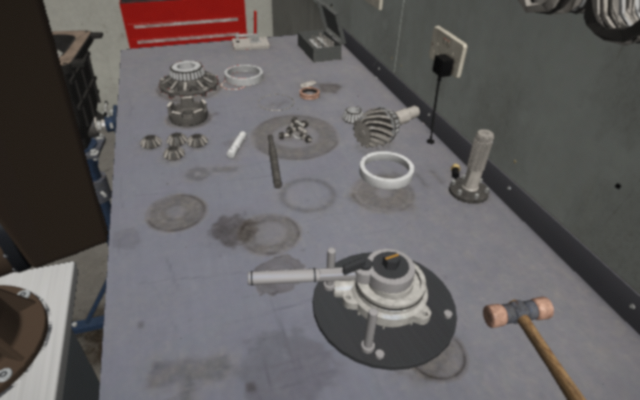

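The top view shows the bolt hex near (416,149), the grip end at (397,266) and the lever as a dark paddle near (412,172)–(418,190). I'll enlarge that area and compute its position.

```bash
cat > h.py <<'E'
import numpy as np
from cell import env
def ray(n,u,v,z):
    c=env.get_calibration(n);K=c["intrinsics"];T=c["cam_to_world"]
    r=T[:3,:3]@np.array([(u-K[0,2])/K[0,0],-(v-K[1,2])/K[1,1],-1]);o=T[:3,3]
    return (o+r*(z-o[2])/r[2])
def cloud(n,d):
    c=env.get_calibration(n);K=c["intrinsics"];T=c["cam_to_world"]
    v,u=np.mgrid[:400,:640]
    P=np.stack([(u-K[0,2])/K[0,0]*d,-(v-K[1,2])/K[1,1]*d,-d],-1)
    return P@T[:3,:3].T+T[:3,3]
E
python3 - <<'E'
from h import *
import cv2
d=np.load("top0.npy");P=cloud("top",d)
im=cv2.imread("pics/top0.png")
cv2.imwrite("pics/crop1.png",cv2.resize(im[130:210,370:470],None,fx=7,fy=7,interpolation=cv2.INTER_CUBIC))
x=P[130:280,360:470].reshape(-1,3)
# grip bar: points high, outward
z=x[:,2]
m=(z>80)&(z<112)
q=x[m]; b=ray("top",416,149,124); print("bolt",b)
r=np.hypot(*(q-b)[:,:2].T)
g=q[(r>120)&(r<225)&(q[:,2]>92)]
print(len(g),g.mean(0)); c=g[:,:2].mean(0); w=np.linalg.svd(g[:,:2]-c)[2][0]; print(w, np.degrees(np.arctan2(w[1],w[0])))
print("zmax",g[:,2].max(), "perp offset bolt", np.cross(w,b[:2]-c))
print("plate ctr",)
pm=cv2.inRange(im,(0,0,0),(60,60,60))
for u,v in [(412,172),(418,190),(397,266),(405,190)]: print(u,v,P[v,u],ray("top",u,v,124))
l=x[(z>112)&(z<130)]; print(np.round(l,0).tolist())
E
```

```text
bolt [ 675.48245111 -109.50305592  124.        ]
628 [506.71659002 -73.62501061  99.62218223]
[-0.97863505  0.20560504] 168.1350799237587
zmax 106.0848254859743 perp offset bolt 0.4124003383324819
plate ctr
412 172 [630.74893174 -99.30245122 124.85198218] [630.93667562 -99.45717364 124.        ]
418 190 [ 596.61237123 -109.24497002  121.42338539] [ 596.15277342 -108.74815166  124.        ]
397 266 [456.72579328 -65.58380053 102.10399442] [456.51104503 -62.58207672 124.        ]
405 190 [601.86879117 -89.12117561  95.68966331] [596.79698351 -84.49137966 124.        ]
[[691.0, -116.0, 124.0], [689.0, -105.0, 124.0], [690.0, -107.0, 122.0], [689.0, -108.0, 125.0], [689.0, -110.0, 124.0], [690.0, -112.0, 123.0], [690.0, -115.0, 121.0], [689.0, -116.0, 124.0], [689.0, -118.0, 123.0], [687.0, -102.0, 126.0], [688.0, -105.0, 123.0], [688.0, -107.0, 123.0], [687.0, -108.0, 124.0], [687.0, -110.0, 125.0], [687.0, -112.0, 125.0], [687.0, -114.0, 124.0], [687.0, -116.0, 123.0], [688.0, -118.0, 122.0], [687.0, -102.0, 118.0], [686.0, -103.0, 123.0], [686.0, -105.0, 121.0], [686.0, -107.0, 122.0]
[... 7070 characters left out ...]
603.0, -105.0, 117.0], [602.0, -105.0, 124.0], [602.0, -107.0, 125.0], [601.0, -109.0, 126.0], [602.0, -111.0, 126.0], [602.0, -113.0, 124.0], [601.0, -104.0, 118.0], [600.0, -106.0, 123.0], [600.0, -107.0, 123.0], [600.0, -109.0, 124.0], [599.0, -110.0, 127.0], [600.0, -113.0, 125.0], [599.0, -106.0, 120.0], [598.0, -107.0, 123.0], [598.0, -109.0, 122.0], [597.0, -110.0, 127.0], [598.0, -112.0, 126.0], [598.0, -106.0, 116.0], [597.0, -108.0, 120.0], [597.0, -109.0, 121.0], [596.0, -111.0, 124.0], [596.0, -107.0, 112.0], [596.0, -109.0, 112.0]]<stdin>:14: DeprecationWarning: Arrays of 2-dimensional vectors are deprecated. Use arrays of 3-dimensional vectors instead. (deprecated in NumPy 2.0)
```

View pics/crop1.png

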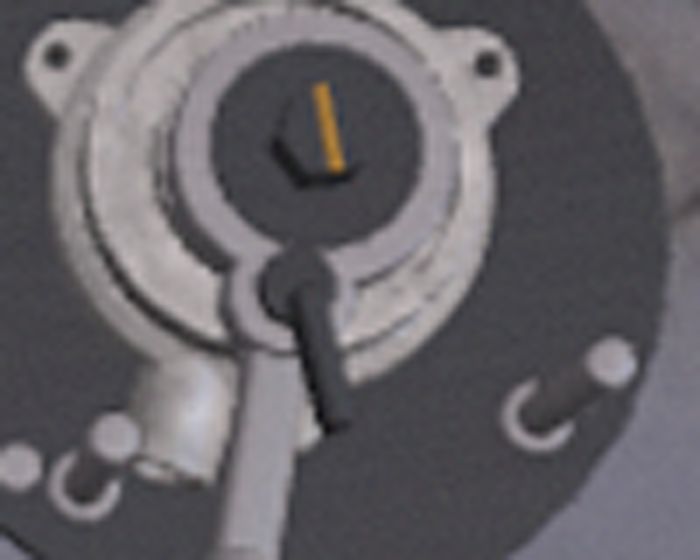

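The crop shows the bolt hex near (416,149) and the lever, which leans to the right of the handle from about (412,171) to (418,191). The posts are at (386,193) and (457,182). The handle points along 168° and the lever along about 193.5°, with its pivot near (637,-101). I'll approach with the gripper closed on the lever's -y side.

>>> carry_out(series=[[0.05, -0.025, 0, -8, 0], [0.1, -0.05, 0, -16, 0], [0.15, -0.076, 0, -24, 0], [0.2, -0.101, 0, -32, 0], [0.25, -0.127, 0, -40, 0], [0.3, -0.152, 0, -48, 0], [0.35, -0.177, 0, -56, 0], [0.4, -0.203, 0, -64, 0], [0.45, -0.228, 0, -72, 0], [0.501, -0.254, 0, -79.7, 0], [0.501, -0.254, 0, -79.7, 0], [0.501, -0.254, 0, -79.7, 0], [0.501, -0.254, 0.03, -79.7, 0], [0.501, -0.254, 0.06, -79.7, 0], [0.501, -0.254, 0.08, -79.7, 0], [0.501, -0.254, 0.08, -79.7, 0], [0.501, -0.254, 0.08, -79.7, 0]])

```text
t: 2.22
eef_pos: [608.0, -137.8, 325.7]
tcp_rot: [3.141, 0.001, 1.805]
ft_force: [-0.4, 0.1, 0.7]
opening: 0.005
grip_force: 0.0
```

```bash
python3 - <<'E'
from h import *
import cv2
p,d=env.read_camera("side"); q,d2=env.read_camera("top")
f=lambda i,a,b,c,e:cv2.resize(i[a:b,c:e,::-1],(390,300),interpolation=cv2.INTER_CUBIC)
cv2.imwrite("pics/a.png",np.hstack([f(p,200,350,280,475),f(q,110,230,345,501)]))
s=env.state();print(s["t"],s["eef_pos"],s["tcp_rot"],s["opening"],s["ft_force"])
print(env.get_calibration("top")["cam_to_world"][:2,3])
B=np.array([678,-110])
for u,v in [(457.4,181.7),(386.3,192.6)]:
    w=ray("top",u,v,104)[:2]-B; print(np.hypot(*w),np.degrees(np.arctan2(w[1],w[0]))%360)
E
```

```text
2.325 [ 608.13011263 -137.4509642   325.87945816] [3.14019517e+00 9.96653028e-04 1.80610214e+00] 0.0031001561749415584 [ 0.36680779  0.69515173 -0.33700849]
[448.38625212  50.98524914]
101.62911629491481 230.90291757026586
100.37549263183755 144.5212890697757
```

View pics/a.png

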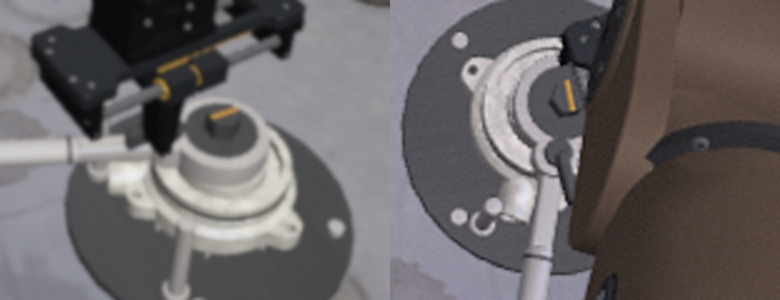

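The tool is beside the lever with nothing touching. The posts put the final handle direction at about 222°. Next I lower and sweep the lever along an arc, stopping short of its far stop.

>>> carry_out(series=[[0, 0, 0.012, 0, 0], [0, 0, 0.023, 0, 0], [0, 0, 0.023, 0, 0], [0.007, 0.0005, 0.023, 0, 0], [0.014, 0.0005, 0.023, 0, 0], [0.0175, -0.0005, 0.023, 5, 0], [0.0206, -0.0015, 0.023, 10, 0], [0.024, -0.002, 0.023, 15, 0], [0.0273, -0.0023, 0.023, 20, 0], [0.0307, -0.0022, 0.023, 25, 0], [0.034, -0.0019, 0.023, 30, 0], [0.0373, -0.0013, 0.023, 35, 0], [0.0406, -0.0004, 0.023, 40, 0], [0.0406, -0.0004, 0.023, 40, 0]])

```text
t: 4.08
eef_pos: [598.3, -97.2, 302.1]
tcp_rot: [3.141, 0.0, 1.11]
ft_force: [0.7, -0.4, -0.0]
opening: 0.001
grip_force: 0.1
```

```bash
python3 - <<'E'
from h import *
import cv2
p,d=env.read_camera("side"); q,d2=env.read_camera("top")
f=lambda i,a,b,c,e:cv2.resize(i[a:b,c:e,::-1],(390,300),interpolation=cv2.INTER_CUBIC)
cv2.imwrite("pics/b.png",np.hstack([f(p,200,350,280,475),f(q,130,210,365,469)]))
for i in range(3):
    s=env.state();print(s["t"],s["eef_pos"],s["tcp_rot"],s["ft_force"]);env.read_camera("top")
E
```

```text
4.175 [598.26735605 -97.36055111 301.94388571] [ 3.14131173e+00 -5.81203556e-05  1.11100441e+00] [-0.58730276 -0.41801708 -0.23830352]
4.225 [598.26025914 -97.46958888 301.88253335] [ 3.14144265e+00 -7.05790735e-05  1.11053885e+00] [ 1.12796151 -1.06058654 -0.14023194]
4.275 [598.25661683 -97.52211549 301.8232482 ] [ 3.14152136e+00 -9.98614535e-06  1.11018427e+00] [-0.3064177   0.60451461 -0.31056177]
```

View pics/b.png

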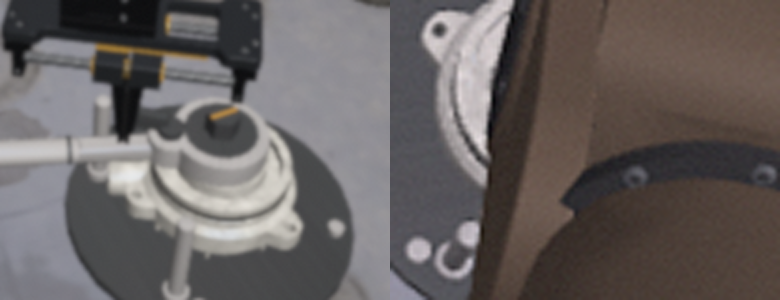

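The side view shows the finger has moved across beside the neck, and the wrench has not moved visibly. I'll continue in small steps and watch the force.

>>> carry_out(series=[[0.0016, -0.0006, 0, 2.5, 0], [0.0032, -0.0011, 0, 5, 0], [0.0045, -0.0014, 0, 7, 0], [0.0058, -0.0018, 0, 9, 0], [0.0058, -0.0018, 0, 9, 0], [0.0058, -0.0018, 0, 9, 0]])

```text
t: 5.08
eef_pos: [599.2, -91.6, 301.7]
tcp_rot: [-3.141, 0.0, 0.952]
ft_force: [-1.7, -1.7, 0.7]
opening: 0.005
grip_force: 0.8
```

```bash
cat > fr.py <<'E'
from h import *
F=[]
for i in range(8):
    s=env.state();F.append(s["ft_force"]);env.read_camera("side")
y=s["tcp_rot"][2];F=np.mean(F,0)
print(s["t"],s["eef_pos"],np.degrees(y),F,"along tool x",F[0]*np.cos(y)+F[1]*np.sin(y))
E
python3 fr.py
```

```text
5.425 [599.24668555 -91.64268279 301.70512844] 54.52813964555187 [-1.43729626 -0.71654532  0.86808756] along tool x -1.4176223548001299
```

>>> carry_out(series=[[0.0007, -0.0002, 0, 1, 0], [0.0013, -0.0004, 0, 2, 0], [0.0013, -0.0004, 0, 2, 0], [0.0013, -0.0004, 0, 2, 0]])

```text
t: 5.98
eef_pos: [599.7, -90.3, 301.7]
tcp_rot: [-3.141, 0.0, 0.917]
ft_force: [-4.0, -0.8, 0.5]
opening: 0.006
grip_force: 1.2
```

```bash
python3 fr.py
```

```text
6.325 [599.69814086 -90.35845318 301.69976551] 52.523712742129824 [-3.20506099 -0.47624757  0.2962736 ] along tool x -2.3280175369075398
```

>>> carry_out(series=[[0.0004, 0, 0, 0, 0], [0.0007, 0, 0, 0, 0], [0.0007, 0, 0, 0, 0]])

```text
t: 6.75
eef_pos: [600.1, -89.8, 301.7]
tcp_rot: [3.142, 0.0, 0.917]
ft_force: [-3.4, -0.5, -0.5]
opening: 0.001
grip_force: 1.4
```

```bash
python3 fr.py
```

```text
7.1 [600.15888786 -89.81418512 301.73221227] 52.522601356144364 [-3.38452086 -0.48558124 -0.06650927] along tool x -2.4446604799994653
```

>>> carry_out(series=[[-0.012, 0, 0, 0, 0], [-0.025, 0, 0, 0, 0], [-0.025, 0, -0.03, 0, 0], [-0.025, 0, -0.06, 0, 0], [-0.025, 0, -0.06, 0, 0], [0.0, -0.045, -0.06, -5, 0], [0.02, -0.09, -0.06, -10, 0], [0.04, -0.135, -0.06, -15, 0], [0.06, -0.18, -0.06, -20, 0], [0.079, -0.225, -0.06, -26, 0], [0.079, -0.225, -0.06, -26, 0], [0.079, -0.225, -0.06, -26, 0]])

```text
t: 8.65
eef_pos: [469.8, 109.4, 361.4]
tcp_rot: [3.141, 0.0, 1.37]
ft_force: [-1.0, 0.1, -0.4]
opening: 0.001
grip_force: 0.0
```

```bash
cat > fit.py <<'E'
from h import *
import cv2,sys
D=[];
for i in range(4): q,d=env.read_camera("top");D.append(d)
d=np.median(D,0)
x=cloud("top",d)[100:300,330:480].reshape(-1,3)
B=np.array([678,-110]);r=np.hypot(*(x[:,:2]-B).T);z=x[:,2]
def line(g):
    c=g[:,:2].mean(0);w=np.linalg.svd(g[:,:2]-c)[2][0];w*=np.sign(w@(c-B));return len(g),c,np.degrees(np.arctan2(w[1],w[0]))%360
g=x[(r>125)&(r<225)&(z>94)&(z<108)];n,c,a=line(g);print("handle",n,c,a, "from bolt",np.degrees(np.arctan2(*(c-B)[::-1]))%360)
l=x[(z>119.5)&(z<129)&(r>40)&(r<95)];n,c,b=line(l);print("lever",n,c,b)
pv=B+42*np.array([np.cos(np.radians(a)),np.sin(np.radians(a))]);e=l[np.hypot(*(l[:,:2]-pv).T)>15][:,:2].mean(0)-pv
print("pivot",pv,"rel rad",np.radians(b-a),np.radians(np.degrees(np.arctan2(e[1],e[0]))%360-a))
cv2.imwrite(sys.argv[1],cv2.resize(q[130:250,370:470,::-1],(500,600),interpolation=cv2.INTER_CUBIC))
s=env.state();print(s["t"],s["eef_pos"],np.degrees(s["tcp_rot"][2]))
E
python3 fit.py pics/c.png
```

```text
handle 568 [508.30967245 -65.6670832 ] 165.3347512796066 from bolt 165.35830263774278
lever 99 [620.52057105 -85.60546336] 140.11604789165128
pivot [637.36829762 -99.36680848] rel rad -0.44014940720366913 -0.43191430995292834
8.85 [470.11889886 108.91314367 361.44453482] 78.4170108397075
```

View pics/c.png

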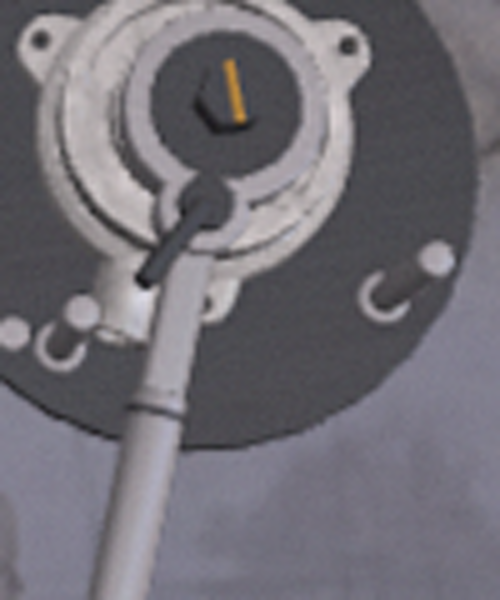

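The lever now leans left, with its tip near crop (148,280), and measures about -0.44 rad. The wrench turned about 3° clockwise. I'll check the brass line for bolt rotation and run the same lever fit on the first image.

```bash
cat > brass.py <<'E'
from h import *
import cv2
def ang(im):
    c=im[135:165,400:432].astype(float); w=np.clip(c[:,:,0]-c[:,:,2]-25,0,None) # R-B
    v,u=np.mgrid[:30,:32]; W=w.sum(); m=np.array([(u*w).sum(),(v*w).sum()])/W
    C=np.array([[((u-m[0])**2*w).sum(),((u-m[0])*(v-m[1])*w).sum()],[0,((v-m[1])**2*w).sum()]])/W;C[1,0]=C[0,1]
    a=np.linalg.eigh(C)[1][:,1];return np.degrees(np.arctan2(-a[1],a[0]))%180,m
print("bolt start",ang(cv2.imread("pics/top0.png")[:,:,::-1]))
for i in range(3):print("now",ang(env.read_camera("top")[0]))
E
python3 brass.py
python3 - <<'E'
from h import *
d=np.load("top0.npy");x=cloud("top",d)[100:300,330:480].reshape(-1,3)
B=np.array([678,-110]);r=np.hypot(*(x[:,:2]-B).T);z=x[:,2]
l=x[(z>119.5)&(z<129)&(r>40)&(r<95)][:,:2];c=l.mean(0);w=np.linalg.svd(l-c)[2][0];print(c,(np.degrees(np.arctan2(w[1],w[0])))%180+180)
E
```

```text
bolt start (np.float64(101.18857873340036), array([16.52497225, 12.90011099]))
now (np.float64(101.08990168293121), array([16.52416918, 12.88519637]))
now (np.float64(101.12442040085094), array([16.51943463, 12.87430591]))
now (np.float64(101.05142280557581), array([16.52046488, 12.88024255]))
[ 615.23130284 -106.11781023] 190.9948965921708
```

The bolt has not moved (101.1° against 101.2°). The lever is within about 1° of its stop. Time allows a gentle confirming nudge.

>>> carry_out(series=[[-0.036, 0.032, 0, 5.7, 0], [-0.072, 0.064, 0, 11.4, 0], [-0.108, 0.096, 0, 17, 0], [-0.144, 0.128, 0, 22.7, 0], [-0.1803, 0.1607, 0, 28.4, 0], [-0.1803, 0.1607, 0, 28.4, 0], [-0.1803, 0.1607, 0, 28.4, 0], [-0.1803, 0.1607, 0.03, 28.4, 0], [-0.1803, 0.1607, 0.06, 28.4, 0], [-0.1803, 0.1607, 0.06, 28.4, 0], [-0.1803, 0.1607, 0.06, 28.4, 0]])

```text
t: 10.38
eef_pos: [591.4, -98.4, 302.9]
tcp_rot: [3.141, -0.0, 0.876]
ft_force: [-0.3, 0.6, -0.1]
opening: 0.004
grip_force: 0.0
```

>>> carry_out(series=[[0.006, 0, 0, 0, 0], [0.011, 0, 0, 0, 0], [0.0125, 0, 0, 0, 0], [0.0135, 0, 0, 0, 0], [0.0135, 0, 0, 0, 0]])

```text
t: 11.0
eef_pos: [599.9, -88.5, 301.8]
tcp_rot: [3.142, 0.0, 0.875]
ft_force: [0.4, 0.3, 1.2]
opening: 0.001
grip_force: 0.3
```

```bash
python3 fr.py
```

```text
11.35 [599.89702053 -88.57820344 301.68628133] 50.11719389473861 [-0.54199804 -0.35976791  0.47923795] along tool x -0.623610293656496
```

>>> carry_out(series=[[0.0004, 0, 0, 0, 0], [0.0008, 0, 0, 0, 0], [0.0008, 0, 0, 0, 0]])

```text
t: 11.78
eef_pos: [600.3, -87.9, 301.7]
tcp_rot: [-3.141, 0.0, 0.875]
ft_force: [-2.8, -1.0, 1.3]
opening: 0.005
grip_force: 1.2
```

```bash
sed -i 's/range(8)/range(5)/' fr.py; python3 fr.py
```

```text
11.975 [600.33513614 -87.87963675 301.67859465] 50.12358357279432 [-2.79751026 -1.23861895  0.94690042] along tool x -2.7441306373333596
```

>>> carry_out(series=[[0.0003, 0, 0, 0, 0], [0.0005, 0, 0, 0, 0], [0.0005, 0, 0, 0, 0]])

```text
t: 12.4
eef_pos: [600.7, -87.5, 301.7]
tcp_rot: [-3.142, 0.0, 0.875]
ft_force: [-2.3, -0.7, 0.7]
opening: 0.006
grip_force: 1.2
```

```bash
python3 fr.py
```

```text
12.6 [600.74449801 -87.50454307 301.68673477] 50.123312118634885 [-2.52334568 -0.80821361  0.02355434] along tool x -2.2380555868598444
```

>>> carry_out(series=[[0.0003, 0, 0, 0, 0], [0.0005, 0, 0, 0, 0], [0.0005, 0, 0, 0, 0]])

```text
t: 13.02
eef_pos: [601.1, -87.1, 301.7]
tcp_rot: [-3.142, 0.0, 0.875]
ft_force: [-2.4, -1.0, -0.6]
opening: 0.003
grip_force: 1.2
```

```bash
python3 fr.py
```

```text
13.225 [601.06762703 -87.13165417 301.71244182] 50.12515343075866 [-2.63268166 -0.43674138 -0.3486332 ] along tool x -2.023021570881521
```

>>> carry_out(series=[[-0.012, 0, 0, 0, 0], [-0.02, 0, 0, 0, 0], [-0.02, 0, -0.03, 0, 0], [-0.02, 0, -0.06, 0, 0], [0.0, -0.045, -0.06, -6, 0], [0.015, -0.09, -0.06, -12, 0], [0.03, -0.135, -0.06, -18, 0], [0.05, -0.18, -0.06, -24, 0], [0.066, -0.226, -0.06, -28, 0], [0.066, -0.226, -0.06, -28, 0], [0.066, -0.226, -0.06, -28, 0]])

```text
t: 14.65
eef_pos: [470.2, 108.0, 362.0]
tcp_rot: [3.14, -0.0, 1.363]
ft_force: [-0.3, -0.3, -0.4]
opening: 0.002
grip_force: 0.0
```

```bash
python3 fit.py pics/d.png; python3 brass.py
```

```text
handle 568 [509.94462793 -59.50803087] 163.11120802337166 from bolt 163.2771880944957
lever 97 [621.53107912 -83.56959807] 137.9421670500734
pivot [637.81144186 -97.7983692 ] rel rad -0.4392826345534127 -0.42619137104113913
14.85 [470.42327554 107.53174596 361.63417048] 78.02378309408017
bolt start (np.float64(101.18857873340036), array([16.52497225, 12.90011099]))
now (np.float64(101.1118243344567), array([16.52136752, 12.88888889]))
now (np.float64(101.099347548744), array([16.5279597 , 12.89622166]))
now (np.float64(101.08568149788344), array([16.52464789, 12.89486922]))
```

The handle crept clockwise while the lever's relative angle stayed at -0.44, so the lever appears to be at its stop. To be sure, I'll push at its outermost end, where the lever gives more easily than the wrench.

>>> carry_out(series=[[-0.034, 0.03, 0, 6, 0], [-0.067, 0.06, 0, 12, 0], [-0.1, 0.09, 0, 19, 0], [-0.134, 0.12, 0, 25, 0], [-0.1675, 0.15, 0, 31, 0], [-0.1675, 0.15, 0.03, 31, 0], [-0.1675, 0.15, 0.06, 31, 0], [-0.1675, 0.15, 0.06, 31, 0]])

```text
t: 16.0
eef_pos: [582.0, -86.7, 299.9]
tcp_rot: [-3.138, 0.002, 0.822]
ft_force: [-0.7, 0.5, 0.5]
opening: 0.002
grip_force: 0.0
```

>>> carry_out(series=[[0.006, 0, 0, 0, 0], [0.011, 0, 0, 0, 0], [0.0125, 0, 0, 0, 0], [0.0135, 0, 0, 0, 0], [0.0135, 0, 0, 0, 0]])

```text
t: 16.62
eef_pos: [591.4, -76.4, 301.9]
tcp_rot: [3.141, -0.0, 0.823]
ft_force: [-0.5, -0.4, 0.5]
opening: 0.004
grip_force: 0.4
```

```bash
sed -i 's/range(5)/range(3)/' fr.py; python3 fr.py
```

```text
16.725 [591.40911387 -76.5107397  301.76223308] 47.11597263440267 [-0.32759859 -0.29083017  0.86407481] along tool x -0.43603704493923434
```

>>> carry_out(series=[[0.0005, 0, 0, 0, 0], [0.001, 0, 0, 0, 0], [0.001, 0, 0, 0, 0]])

```text
t: 17.15
eef_pos: [592.1, -75.8, 301.7]
tcp_rot: [-3.141, 0.0, 0.822]
ft_force: [-1.0, -1.1, -0.0]
opening: 0.004
grip_force: 1.1
```

```bash
python3 fr.py
```

```text
17.25 [592.05651354 -75.75988166 301.647848  ] 47.12498967415467 [-1.26273248 -1.47368005  0.11855404] along tool x -1.9391361122708948
```

>>> carry_out(series=[[0.0004, 0, 0, 0, 0], [0.0008, 0, 0, 0, 0], [0.0008, 0, 0, 0, 0]])

```text
t: 17.68
eef_pos: [592.6, -75.1, 301.7]
tcp_rot: [-3.141, 0.0, 0.823]
ft_force: [-3.3, 0.2, 0.7]
opening: 0.002
grip_force: 1.2
```

```bash
python3 fr.py
```

```text
17.775 [592.62490977 -75.1126306  301.67061646] 47.128248996866915 [-2.77248931  0.12107366  0.79666602] along tool x -1.7975574840395494
```

>>> carry_out(series=[[-0.012, 0, 0, 0, 0], [-0.02, 0, 0, 0, 0], [-0.02, 0, -0.03, 0, 0], [-0.02, 0, -0.06, 0, 0], [0.0, -0.045, -0.06, -5, 0], [0.012, -0.09, -0.06, -10, 0], [0.024, -0.135, -0.06, -16, 0], [0.036, -0.18, -0.06, -21, 0], [0.048, -0.212, -0.06, -25, 0], [0.048, -0.212, -0.06, -25, 0], [0.048, -0.212, -0.06, -25, 0]])

```text
t: 19.2
eef_pos: [470.3, 103.7, 361.9]
tcp_rot: [3.141, -0.0, 1.258]
ft_force: [-1.2, -0.2, -0.5]
opening: 0.004
grip_force: 0.0
```

```bash
sed -i 's/range(4)/range(3)/' fit.py; sed -i 's/range(3)/range(1)/' brass.py; python3 fit.py pics/e.png; python3 brass.py
```

```text
handle 571 [511.75852971 -54.06250327] 161.27628476254418 from bolt 161.4027675072316
lever 97 [622.01697986 -81.39362819] 136.49652540523937
pivot [638.22274534 -96.51778908] rel rad -0.43248838863684297 -0.42488053489431393
19.35 [470.44145757 103.38838241 361.64190213] 72.02140670291392
bolt start (np.float64(101.18857873340036), array([16.52497225, 12.90011099]))
now (np.float64(101.14458310623397), array([16.51128951, 12.87706974]))
```

Three pushes, including one at the very end, leave the lever at the same angle of about -0.43 to -0.44, so it is at its stop. The bolt is still unmoved. Next I go to the +y side of the grip and do a small test swing.

>>> carry_out(series=[[-0.04, 0.04, 0, 0, 0], [-0.075, 0.075, 0, 0, 0], [-0.0967, 0.094, 0, 0.7, 0], [-0.0967, 0.094, 0.03, 0.7, 0], [-0.0967, 0.094, 0.06, 0.7, 0], [-0.0967, 0.094, 0.09, 0.7, 0], [-0.0967, 0.094, 0.09, 0.7, 0], [-0.107, 0.094, 0.09, 0.7, 0], [-0.114, 0.094, 0.09, 0.7, 0], [-0.118, 0.094, 0.09, 0.7, 0], [-0.121, 0.094, 0.09, 0.7, 0], [-0.121, 0.094, 0.09, 0.7, 0]])

```text
t: 20.9
eef_pos: [522.3, -39.9, 271.9]
tcp_rot: [3.141, 0.0, 1.246]
ft_force: [0.4, 0.7, -0.3]
opening: 0.009
grip_force: 0.0
```

```bash
python3 fr.py; python3 brass.py; python3 fit.py pics/f.png
```

```text
21.0 [522.27150843 -39.71558428 271.72798198] 71.4297203256651 [ 0.00225176  0.57212906 -0.34672602] along tool x 0.5430575438155807
bolt start (np.float64(101.18857873340036), array([16.52497225, 12.90011099]))
now (np.float64(101.06351056561718), array([16.51904297, 12.87353516]))
handle 0 [nan nan] nan from bolt nan
lever 39 [630.03751699 -91.2417918 ] 135.59774711704847
pivot [nan nan] rel rad nan nan
21.25 [522.29905269 -39.64253174 271.65626897] 71.43487502577115fit.py:9: RuntimeWarning: Mean of empty slice.
  c=g[:,:2].mean(0);w=np.linalg.svd(g[:,:2]-c)[2][0];w*=np.sign(w@(c-B));return len(g),c,np.degrees(np.arctan2(w[1],w[0]))%360
  ret = um.true_divide(
fit.py:12: RuntimeWarning: Mean of empty slice.
  pv=B+42*np.array([np.cos(np.radians(a)),np.sin(np.radians(a))]);e=l[np.hypot(*(l[:,:2]-pv).T)>15][:,:2].mean(0)-pv
```

The bolt is visible from here. I'll push 8 mm further and check again.

>>> carry_out(series=[[-0.003, 0, 0, 0, 0], [-0.006, 0, 0, 0, 0], [-0.008, 0, 0, 0, 0], [-0.008, 0, 0, 0, 0]])

```text
t: 21.75
eef_pos: [519.7, -47.6, 271.7]
tcp_rot: [3.142, 0.0, 1.246]
ft_force: [-0.4, 1.1, -0.5]
opening: 0.003
grip_force: 0.0
```

```bash
python3 fr.py; python3 brass.py
```

```text
21.85 [519.75591622 -47.48965169 271.74833932] 71.41800353080431 [-0.1457951   0.41498757  0.08361653] along tool x 0.3468943975218425
bolt start (np.float64(101.18857873340036), array([16.52497225, 12.90011099]))
now (np.float64(101.14822359518342), array([16.51793612, 12.84226044]))
```

```bash
python3 - <<'E'
import numpy as np
px,py=8.8,-169.9
print([[round((px*np.cos(a)+py*np.sin(a)-px)/1e3,4),round((-px*np.sin(a)+py*np.cos(a)-py)/1e3,4),0,-g,0] for g in range(3,58,3) for a in [np.radians(g)]])
E
```

```text
[[np.float64(-0.0089), np.float64(-0.0002), 0, -3, 0], [np.float64(-0.0178), np.float64(0.0), 0, -6, 0], [np.float64(-0.0267), np.float64(0.0007), 0, -9, 0], [np.float64(-0.0355), np.float64(0.0019), 0, -12, 0], [np.float64(-0.0443), np.float64(0.0035), 0, -15, 0], [np.float64(-0.0529), np.float64(0.0056), 0, -18, 0], [np.float64(-0.0615), np.float64(0.0081), 0, -21, 0], [np.float64(-0.0699), np.float64(0.0111), 0, -24, 0], [np.float64(-0.0781), np.float64(0.0145), 0, -27, 0], [np.float64(-0.0861), np.float64(0.0184), 0, -30, 0], [np.float64(-0.094), np.float64(0.0226), 0, -33, 0], [np.float64(-0.1015), np.float64(0.0273), 0, -36, 0], [np.float64(-0.1089), np.float64(0.0323), 0, -39, 0], [np.float64(-0.1159), np.float64(0.0378), 0, -42, 0], [np.float64(-0.1227), np.float64(0.0435), 0, -45, 0], [np.float64(-0.1292), np.float64(0.0497), 0, -48, 0], [np.float64(-0.1353), np.float64(0.0561), 0, -51, 0], [np.float64(-0.1411), np.float64(0.0629), 0, -54, 0], [np.float64(-0.1465), np.float64(0.07), 0, -57, 0]]
```

First the initial 12°, then check the bolt, force and picture.

>>> carry_out(series=[[-0.0089, -0.0002, 0, -3, 0], [-0.0178, 0.0, 0, -6, 0], [-0.0267, 0.0007, 0, -9, 0], [-0.0355, 0.0019, 0, -12, 0]])

```text
t: 22.45
eef_pos: [510.1, -81.8, 271.8]
tcp_rot: [-3.142, 0.0, 1.458]
ft_force: [0.7, 1.2, 1.5]
opening: 0.001
grip_force: 0.5
```

```bash
python3 fr.py; python3 brass.py; python3 - <<'E'
from h import *
import cv2
p,d=env.read_camera("side"); q,d2=env.read_camera("top")
f=lambda i,a,b,c,e:cv2.resize(i[a:b,c:e,::-1],(390,300),interpolation=cv2.INTER_CUBIC)
cv2.imwrite("pics/g.png",np.hstack([f(p,200,350,240,435),f(q,110,230,345,501)]))
E
```

```text
22.55 [510.18002258 -82.1011149  271.73836189] 83.42207380164393 [ 0.20811659 -0.02553868  0.54724042] along tool x -0.001529876481781326
bolt start (np.float64(101.18857873340036), array([16.52497225, 12.90011099]))
now (np.float64(101.14952928751765), array([16.51819505, 12.8583212 ]))
```

View pics/g.png

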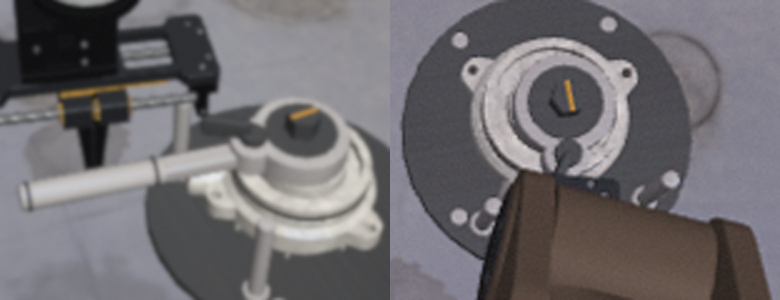

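The finger is behind the grip, the handle is following, and the bolt line is unchanged. I'll continue the arc.

>>> carry_out(series=[[-0.0089, -0.0002, 0, -3, 0], [-0.0178, 0.0, 0, -6, 0], [-0.0267, 0.0007, 0, -9, 0], [-0.0355, 0.0019, 0, -12, 0], [-0.0443, 0.0035, 0, -15, 0], [-0.0529, 0.0056, 0, -18, 0], [-0.0615, 0.0081, 0, -21, 0], [-0.0699, 0.0111, 0, -24, 0], [-0.0781, 0.0145, 0, -27, 0], [-0.0861, 0.0184, 0, -30, 0], [-0.094, 0.0226, 0, -33, 0], [-0.1015, 0.0273, 0, -36, 0], [-0.1065, 0.0306, 0, -38, 0], [-0.1112, 0.0341, 0, -40, 0], [-0.1112, 0.0341, 0, -40, 0]])

```text
t: 24.62
eef_pos: [531.5, -195.9, 271.6]
tcp_rot: [-3.142, 0.0, 2.153]
ft_force: [0.2, -0.4, 0.5]
opening: 0.0
grip_force: 0.0
```

```bash
python3 fr.py; python3 brass.py
```

```text
24.725 [ 531.38841359 -195.69218079  271.69813152] 123.36964911290261 [-0.05925149 -0.11839142  0.16999138] along tool x -0.06628273351325632
bolt start (np.float64(101.18857873340036), array([16.52497225, 12.90011099]))
now (np.float64(103.07849729854578), array([16.53397612, 12.83746556]))
```

```bash
python3 - <<'E'
from h import *
import cv2
p,d=env.read_camera("side"); q,d2=env.read_camera("top")
f=lambda i,a,b,c,e:cv2.resize(i[a:b,c:e,::-1],(390,300),interpolation=cv2.INTER_CUBIC)
cv2.imwrite("pics/i.png",np.hstack([f(p,200,350,240,435),f(q,110,230,345,501)]))
E
python3 brass.py
```

```text
bolt start (np.float64(101.18857873340036), array([16.52497225, 12.90011099]))
now (np.float64(103.12417032977945), array([16.53162236, 12.8299725 ]))
```

View pics/i.png

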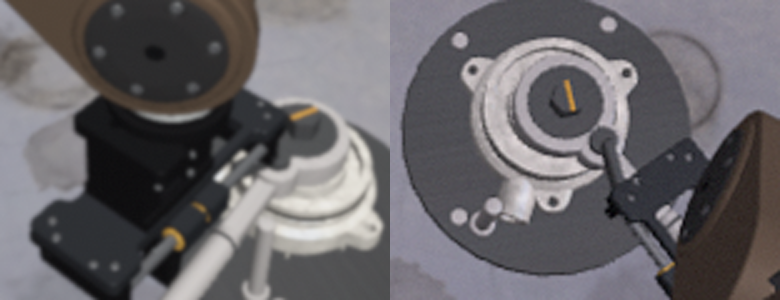

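```bash
python3 - <<'E'
from h import *
import cv2
def ang(im):
    c=im.astype(float)[138:160,408:424]; w=np.clip(c[:,:,0]-c[:,:,2]-40,0,None); v,u=np.nonzero(w>0); k=w[v,u]
    m=np.array([(u*k).sum(),(v*k).sum()])/k.sum(); C=np.cov(np.stack([u,v]),aweights=k); a=np.linalg.eigh(C)[1][:,1]
    return np.degrees(np.arctan2(-a[1],a[0]))%180,m,len(k),k.sum()
print(ang(cv2.imread("pics/top0.png")[:,:,::-1]))
q=env.read_camera("top")[0];print(ang(q));cv2.imwrite("pics/top_t.png",q[:,:,::-1])
def sa(im):
    c=im.astype(float); c=c[235:275,370:410]; w=np.clip(c[:,:,0]-c[:,:,2]-40,0,None); v,u=np.nonzero(w>0); k=w[v,u]
    C=np.cov(np.stack([u,v]),aweights=k); a=np.linalg.eigh(C)[1][:,1]; return np.degrees(np.arctan2(-a[1],a[0]))%180,len(k)
print("side",sa(cv2.imread("pics/side0.png")[:,:,::-1]),sa(env.read_camera("side")[0]))
E
```

```text
(np.float64(101.29064276642055), array([8.52639517, 9.88536953]), 29, np.float64(1326.0))
(np.float64(103.23648066400818), array([8.53814311, 9.83678297]), 28, np.float64(1691.0))
side (np.float64(18.107572398141286), 45) (np.float64(20.17189822109259), 50)
```

```bash
python3 - <<'E'
from h import *
import cv2
D=[env.read_camera("top")[1] for i in range(2)];x=cloud("top",np.mean(D,0))[100:300,330:520].reshape(-1,3)
B=np.array([678,-110]);r=np.hypot(*(x[:,:2]-B).T);z=x[:,2]
l=x[(z>119)&(z<130)&(r>35)&(r<100)]; print(len(l),np.round(l).astype(int).tolist())
im=cv2.imread("pics/top_t.png");cv2.imwrite("pics/j.png",cv2.resize(im[135:225,395:485],(600,600),interpolation=cv2.INTER_CUBIC))
E
```

```text
90 [[642, -136, 123], [641, -138, 125], [641, -139, 125], [641, -141, 125], [640, -134, 121], [640, -136, 124], [639, -137, 126], [639, -139, 124], [639, -141, 124], [639, -134, 121], [638, -136, 123], [638, -137, 124], [637, -139, 125], [637, -141, 124], [637, -135, 119], [636, -135, 125], [636, -137, 124], [635, -139, 125], [636, -141, 123], [636, -143, 123], [634, -136, 122], [634, -137, 125], [633, -138, 127], [633, -141, 126], [633, -142, 126], [632, -136, 123], [632, -137, 125], [631, -139, 125], [631, -140, 127], [632, -143, 122], [631, -136, 120], [630, -137, 125], [630, -139, 126], [629, -140, 126], [629, -142, 126], [630, -144, 124], [628, -137, 123], [628, -139, 125], [628, -141, 124], [628, -142, 125], [628, -144, 125], [626, -137, 124], [626, -138, 125], [626, -140, 124], [626, -142, 125], [626, -144, 125], [625, -138, 120], [624, -139, 123], [624, -140, 126], [623, -142, 127], [624, -144, 126], [624, -146, 122], [623, -137, 120], [622, -138, 125], [622, -140, 123], [622, -142, 125], [622, -144, 125], [622, -146, 125], [620, -138, 123], [620, -140, 124], [620, -142, 125], [620, -144, 125], [620, -146, 125], [618, -138, 124], [618, -140, 123], [618, -142, 125], [618, -144, 124], [618, -145, 125], [617, -139, 120], [616, -139, 126], [616, -142, 125], [616, -143, 125], [616, -145, 125], [616, -147, 125], [615, -140, 122], [614, -141, 125], [614, -143, 126], [614, -145, 125], [614, -147, 125], [613, -140, 122], [612, -141, 125], [612, -143, 125], [612, -145, 125], [612, -147, 124], [611, -140, 120], [611, -142, 122], [610, -143, 126], [611, -145, 123], [609, -141, 124], [609, -144, 122]]
```

View pics/j.png

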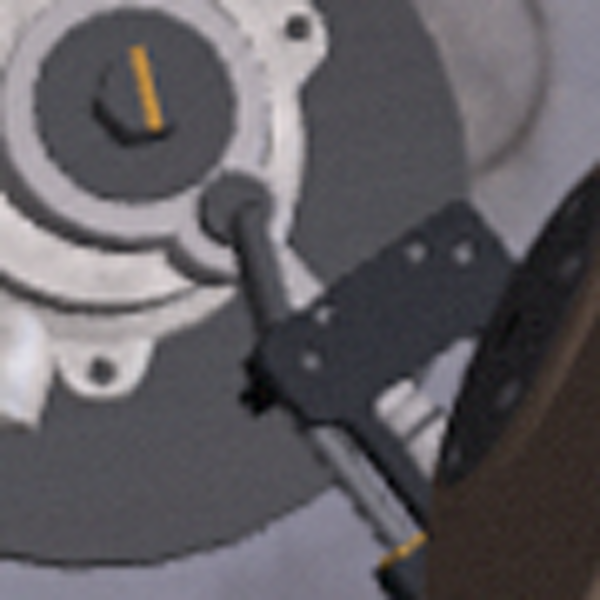

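The lever still leans about 26° clockwise of the handle, so it is correctly set. The brass line has shifted by about 2° though, so I'll finish the last part slowly and watch it.

>>> carry_out(series=[[-0.0015, 0, 0, -0.5, 0], [-0.003, 0, 0, -1, 0], [-0.0045, 0, 0, -1.5, 0], [-0.006, 0, 0, -2, 0], [-0.0075, 0, 0, -2.5, 0], [-0.009, 0, 0, -3, 0], [-0.009, 0, 0, -3, 0]])

```text
t: 26.05
eef_pos: [536.4, -203.6, 271.7]
tcp_rot: [3.142, 0.0, 2.207]
ft_force: [0.3, 0.1, -0.2]
opening: 0.003
grip_force: 0.2
```

```bash
python3 fr.py; python3 brass.py
```

```text
26.15 [ 536.41290183 -203.51955019  271.7743767 ] 126.418108363576 [-0.45198147 -0.10586169 -0.16712002] along tool x 0.18314174733168442
bolt start (np.float64(101.18857873340036), array([16.52497225, 12.90011099]))
now (np.float64(103.0786646020801), array([16.52631579, 12.81144165]))
```

>>> carry_out(series=[[-0.001, 0, 0, 0, 0], [-0.002, 0, 0, -0.5, 0], [-0.003, 0, 0, -1, 0], [-0.004, 0, 0, -1, 0], [-0.004, 0, 0, -1, 0]])

```text
t: 26.88
eef_pos: [537.8, -205.3, 271.6]
tcp_rot: [-3.14, -0.005, 2.224]
ft_force: [-7.5, 11.8, 7.4]
opening: 0.003
grip_force: 7.3
```

```bash
python3 fr.py; python3 brass.py
```

```text
26.975 [ 537.7813825  -205.28919118  271.56764638] 127.45471481874849 [-7.66791923 12.29572337  7.44954412] along tool x 14.423890110584072
bolt start (np.float64(101.18857873340036), array([16.52497225, 12.90011099]))
now (np.float64(103.07688661351705), array([16.52833638, 12.81946984]))
```

The stop was reached with 14 N. Next I retreat and verify.

>>> carry_out(series=[[0.008, 0, 0, 0, 0], [0.02, 0, 0, 0, 0], [0.035, 0, 0, 0, 0], [0.035, 0, 0, 0, 0], [0.035, 0, -0.04, 0, 0], [0.035, 0, -0.09, 0, 0], [0.085, 0.025, -0.09, 8, 0], [0.135, 0.05, -0.09, 16, 0], [0.185, 0.08, -0.09, 24, 0], [0.235, 0.105, -0.09, 32, 0], [0.287, 0.134, -0.09, 40, 0], [0.287, 0.134, -0.09, 40, 0], [0.287, 0.134, -0.09, 40, 0]])

```text
t: 28.7
eef_pos: [470.9, 102.6, 361.8]
tcp_rot: [3.141, 0.0, 1.528]
ft_force: [-0.0, -0.7, -0.6]
opening: 0.007
grip_force: 0.0
```

```bash
sed -i 's/330:480/330:520/; s/\[130:250,370:470,::-1\],(500,600)/[120:240,370:490,::-1],(600,600)/' fit.py; python3 fit.py pics/k.png; python3 brass.py
```

```text
handle 569 [ 545.6435849  -226.25472747] 222.21090821717377 from bolt 221.29432528002556
lever 105 [ 625.09994604 -144.18150217] 195.99219618094125
pivot [ 646.89157869 -138.21818782] rel rad -0.4576028506645242 -0.4668548492291352
28.85 [471.0633601  101.56637656 361.71315094] 87.36967533843507
bolt start (np.float64(101.18857873340036), array([16.52497225, 12.90011099]))
now (np.float64(103.09261454356358), array([16.5328071 , 12.83769117]))
```

View pics/k.png

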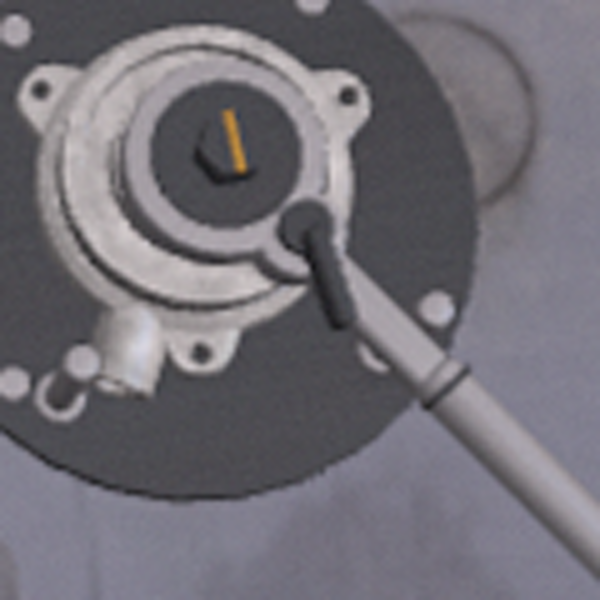

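The neck rests against the right-hand post, with the handle at 222°. The lever is at about -0.46 relative to the handle, and the arm is clear.

```bash
python3 -c "
from cell import env
print(env.job_done())"
```

```text
the job is handed in; nothing more can be done
None
```

I flipped the lever fully over (about -0.46 rad) and swung the handle anticlockwise to the stop post, but the bolt did not stay perfectly still: the cameras show it turned about 2° (0.03 rad) anticlockwise during the swing, and I did not correct that before handing in.

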